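# Refit the gearbox inspection cover and hold it shut

## Robot

A 7-joint arm with a two-finger parallel gripper is mounted at the origin on a cart in front of the work surface, level with it; the furniture and walls round the work are solid. World frame = base frame: x ahead of the robot, y to its left, z up, the work surface at z = 0. Lengths are in m, angles in rad, forces in N, time in s.
With the tool pointing down it reaches from about 0.4 to 0.85 m from the base axis. Payload 10.4 kg.
Tool frame: the origin (TCP) lies on the centre line of the jaws, within the pads' length; the fingertips stand r.tip_extent ahead of it and the grasp point (between the pads) lies 3 mm ahead of it (r.tip_extent is the distance from the TCP to the fingertips, in m); z points along the fingers, y is the direction in which the jaws open and shut (so a half turn about z gives the same grasp; the last joint's range is limited). The gripper opens to 87 mm and grips with 3 to 60 N. Pads are 19 mm wide; open, the fingers measure 117 mm over their backs; the gripper's body (75 mm by 190 mm) begins 51 mm behind the grasp point.
Start: joints at [-1.359, 0.332, -0.065, 1.46, 0.022, 1.35, -0.088], TCP at [0.145, 0.608, 0.245] pointing down, gripper open.
Joint ranges: [-2.6, 2.6], [-0.5, 2.12], [-1.47, 1.34], [0.16, 2.42], [-1.27, 4.41], [0.06, 2.06], [-2.6, 2.6]. Speed limits (rad/s): [2.22, 2.22, 2.79, 2.79, 3.14, 3.14, 3.14].

## Interface

Orientations are given as a unit quaternion [x, y, z, w].
In Python, from bench import r gives the robot as it stands. The module is installed in compiled form; this text tells all that it offers.
- The arm moves only by the shell command python3 -m jog 'ROWS' [FORCE]. ROWS is JSON, a list of rows, each a list of 5 numbers: the shift along the tool's x, y, z in cm, then the turn about the tool's z in rad, then the closure, from 0 (fully open) to 1 (shut). A call has exactly 10 rows; each row shifts and turns the pose as measured when the row begins, along the tool's axes as they then stand; what a row does not reach is not made up. A row lasts 1/10 s, in which the tool goes at most 50 mm and 8.59 degrees, less where a joint would pass 70% of its speed; a pose out of reach is approached as far as the arm can. A call with a gripper value outside its range is refused whole. The fingers move at their own pace and stop on an object; FORCE is the grip in N (left out, the last holds). Time passes only in rows, so rows that do not move let the fingers close, or fill a call up. It gives the time, the measured TCP pose, the force and the opening at its end, in the units of the state.
- r.read_state(): the state, without advancing time (a new reading comes with each control period).
- r.camera(name): name is "side" or "top"; returns a dict with "pixels" (480x640x3 uint8, red, green, blue), "fx", "fy", "cx", "cy" (pixels), "camera_from_world" (4x4, takes a point from world to camera coordinates). Camera axes: x right, y up, looking along -z (the intrinsics and any distortion apply to the point x, -y, -z); pixel columns grow to the right and rows downward; lengths in m; the calibration is good to about 2 mm. A picture is of the moment at which its call begins. There is no depth.
- r.close_job(): hands the job in, once; it reports no verdict.
The state is a dict: "time": time; "joint_positions": joint angles; "joint_vel": joint speeds; "joint_torque": joint torques, N m; "ee_pos": TCP position; "eef_rot": TCP orientation; "ft_force": force on the tool from outside, world axes, zero at the start; "torque": the same for the moment, N m; "width": finger opening in m.
Only numpy, scipy, OpenCV 4.12 (cv2) and the standard library are available. Lean on these libraries where they do the work, as an engineer would, in place of code of your own. Each camera call takes 0.05 s, during which the arm holds its last target. There are 200 camera calls.

## Task

The finished aluminium inspection cover is still clamped in the blue machine vise: slide the jaw open by its red-capped post and lift the cover out. Lay it on the rubber gasket of the green gearbox frame with its four pegs inside the opening, and only there turn the yellow quarter-turn fastener clockwise until its slot line points at the two red marks on the cover. Then press the cover fully home against the frame and finish while still holding it pressed there, leaving the other things on the bench where they are.

Things in the scene. Friction and masses are not known exactly. Their poses are not given: they have to be found in the camera images.
- vise: Blue machine vise fixed to the bench, about 225 x 100 mm and 62 mm high at its fixed jaw. Origin on the bench top under the centre of the clamped cover; its z is up, its x runs along the jaw travel, away from the moving jaw towards the fixed jaw. The cover rests on two steel parallels 50 mm above the bench.
- jaw (a joint): Opening of the vise's moving jaw in m: 0 clamped, 0.045 fully open. It slides towards the vise's -x (away from the cover), takes about 4 N and stays where it is left. Its lip overhangs the end of the cover by 7.5 mm and bars it from being lifted; open it by at least 25 mm.
- jaw_post (a point): Point on the axis of the upright round post on the moving jaw, 102 mm above the bench. The post is 14 mm thick (16 mm at its red cap) and rises from 68 mm to 122 mm above the bench; this point lies 20 mm below its top. It can be pinched from above or pushed.
- cover: Loose aluminium cover, flange 96 (x) x 70 (y) x 6 mm, about 0.18 kg. Origin at the centre of the flange's underside, z up, x the long way. Four round-nosed pegs, 10 mm thick, stand 17 mm down from it at x = +-30, y = +-17 mm. Two red marks on top lie on its x axis. It fits the frame either way round (half turn). In the vise its x lies along the vise's.
- fastener (a joint): Angle of the yellow fastener in rad, growing clockwise from above. At 0 its bar lies along the cover's y; at 1.571, a stop, bar and black slot line lie along the cover's x, at the red marks. Starts at 0.1 to 0.6; friction 0.05 N m holds it. A 28 x 7 mm cross pin turns with it, 17.5 mm down from the flange: if over 0.2 rad out it lands on the frame's receptacle after 2 mm of pressing.
- fastener_grip (a point): Point on the fastener's turning axis (cover's centre), 33 mm above the flange's underside: the height to grip its bar. The bar is 12 mm thick, 40 mm long, from 20 to 42 mm above the flange's underside. The point's y axis runs along the bar, its x axis across the 12 mm.
- frame: Green gearbox housing fixed to the bench, about 150 x 112 mm over its foot; its flat top face, the frame, is 60 mm above the bench, with an opening of 73 (x) x 47 (y) mm for the pegs. Origin on the bench top under the centre of the opening, z up, x along the long side of the opening.
- gasket (a joint): Compression in m of the sprung black rubber gasket round the opening. At 0 it stands 6 mm proud of the frame, so a cover resting on it has its flange's underside about 66 mm above the bench. The cover is fully home (flange on the frame) at about 0.006; it needs about 9 N less the cover's weight, and springs back when let go.
- paint_tin: Bystander, to be left alone: round paint tin with a dark label, 78 mm across, 78 high. Origin at its underside.
- nut_jar: Bystander, to be left alone: small glass jar with a red lid, 53 mm across, 83 high. Origin at its underside.
- fuse_carton: Bystander, to be left alone: small yellow and black carton, 56 x 38 x 26 mm. Origin at its underside.
- bit_bottle: Bystander, to be left alone: clear bottle standing on its blue cap, 45 mm across, 64 high. Origin at its underside.
- rusty_pliers: Bystander, to be left alone: rusty slip-joint pliers, 185 x 67 x 12 mm. Origin at its underside.
- screw_tin: Bystander, to be left alone: flat green tin, 66 x 108 x 26 mm. Origin at its underside.
There are look-alikes about, which are no part of the job. Leave any orange or purple look-alike of the cover alone.

How it is judged:
By the outcome, as a careful person would: the job done as asked, in the order asked, and still so for the second after the job is handed in, while the arm keeps its last pose, push and grip.
It also fails if it takes over 45 s, if anything falls off the work surface, if the arm or the gripper's body presses on something with over 40 N, if the wrist force passes 120 N, or if a joint passes its speed limit or range.

## Working session

There is one attempt and no reset: what is moved stays moved. The work goes in short steps, Python scripts to look and compute and a shell command to move; the robot and the scene stay as the last step left them, time stands still between calls to the robot, and variables do not carry over. Pictures are saved under pics/ and viewed, about 8 in all and at most 12, crops included, and the job is handed in when it is done.

```bash
mkdir -p pics; cat > h.py <<'E'
import numpy as np, cv2
from bench import r
def snap(n,f):
    c=r.camera(n); im=np.ascontiguousarray(c["pixels"][:,:,::-1]); cv2.imwrite("pics/"+f,im)
    np.savez("pics/"+f[:-4]+".npz",M=c["camera_from_world"],k=[c["fx"],c["fy"],c["cx"],c["cy"]]); return c,im
def load(f):
    d=np.load("pics/"+f+".npz"); return d["M"],d["k"]
def unproj(f,u,v,z):
    M,k=load(f); d=np.array([(u-k[2])/k[0],-(v-k[3])/k[1],-1.]); R=M[:3,:3]; o=-R.T@M[:3,3]; d=R.T@d
    return o+d*(z-o[2])/d[2]
def proj(f,p):
    M,k=load(f); q=M[:3,:3]@np.array(p)+M[:3,3]; return k[2]+k[0]*q[0]/-q[2], k[3]-k[1]*q[1]/-q[2]
E
python3 - <<'E'
from h import *
for n in("top","side"):
    c,_=snap(n,n+"0.png"); print(n,[x for x in c if x not in("pixels",)],c["fx"],c["cx"],c["cy"]); M=c["camera_from_world"]; print(np.round(M,3).tolist(), -M[:3,:3].T@M[:3,3])
    for k in c:
        if k not in("pixels","fx","fy","cx","cy","camera_from_world"): print(k,c[k])
s=r.read_state(); print(s, r.tip_extent)
E
```

```text
top ['fx', 'fy', 'cx', 'cy', 'camera_from_world'] 491.108524257964 322.3445217979635 234.482273953889
[[-0.028, -1.0, 0.001, 0.158], [0.991, -0.028, 0.132, -0.473], [-0.132, 0.005, 0.991, -1.324], [0.0, 0.0, 0.0, 1.0]] [0.29844581 0.15132487 1.37452156]
side ['fx', 'fy', 'cx', 'cy', 'camera_from_world'] 611.3481609782484 318.855757778571 242.8381222711299
[[0.856, -0.517, -0.02, -0.316], [0.295, 0.456, 0.84, -0.3], [-0.424, -0.725, 0.543, -1.332], [0.0, 0.0, 0.0, 1.0]] [-0.2062963  -0.99225697  0.96813121]
{'time': 0.1, 'joint_positions': array([-1.35860556,  0.33281053, -0.06471236,  1.46087756,  0.02157616,
        1.3499199 , -0.08847707]), 'joint_vel': array([ 0.00045091, -0.00281847, -0.00088284, -0.00323856, -0.00094306,
        0.00010008,  0.00063817]), 'joint_torque': array([ 1.53632733e-03, -6.24545074e+01,  2.46926973e-02, -3.90711987e+01,
       -6.13372936e-02,  3.67654162e-02,  6.48855689e-05]), 'ee_pos': array([0.14531036, 0.60752793, 0.2438227 ]), 'eef_rot': array([ 1.17101553e-01,  9.93119726e-01, -6.57756118e-04, -6.03970060e-05]), 'ft_force': array([-0.17818266, -0.88423132, -0.77181019]), 'torque': array([ 0.03710743, -0.01954375, -0.02862467]), 'width': 0.08695968475112495} 0.022
```

View pics/top0.png

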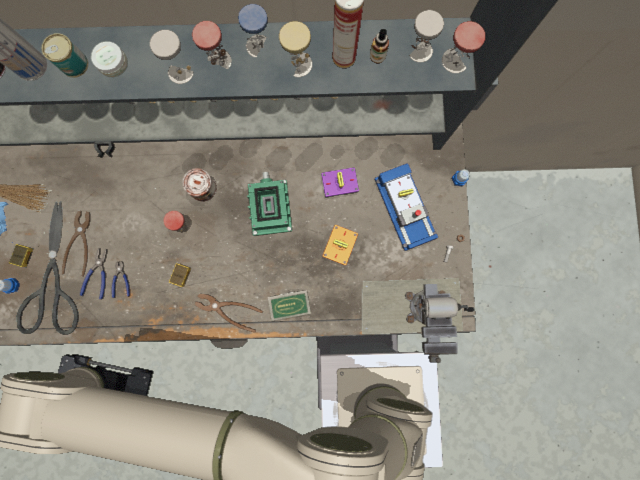

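View pics/side0.png

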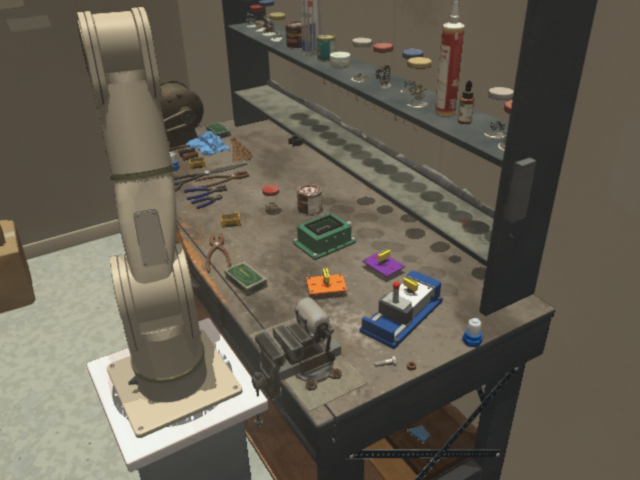

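Top view: green frame around (270,207); blue vise around (406,207) with the aluminium cover at (404,193) and the red-capped post at (418,212). The purple look-alike is at (340,182) and the orange one at (341,245). The aluminium piece in the vise is the one meant. I'll confirm it in a crop.

```bash
python3 - <<'E'
from h import *
a=cv2.imread("pics/top0.png")
A=cv2.resize(a[155:255,365:445],None,fx=6,fy=6,interpolation=cv2.INTER_CUBIC)[:,:400]
A=cv2.resize(a[155:255,370:440],(420,600),interpolation=cv2.INTER_CUBIC)
B=cv2.resize(a[170:240,240:300],(380,443),interpolation=cv2.INTER_CUBIC)
B=cv2.copyMakeBorder(B,0,157,0,0,cv2.BORDER_CONSTANT)
cv2.imwrite("pics/crop1.png",np.hstack([A,B]))
E
```

```text
(no output)
```

View pics/crop1.png

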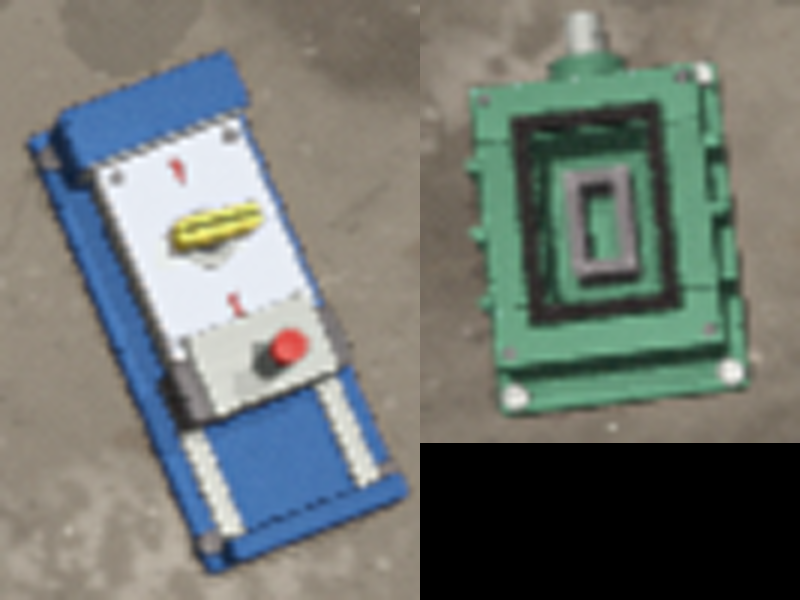

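The crop shows the aluminium cover with red marks at about (399.7,183.3) and (409.3,205.5), and its yellow bar. The red post cap is at (418.3,212.7). The frame's gasket corners are visible as well.

```bash
python3 - <<'E'
from h import *
A=lambda u,v:(370+u/6,155+v/6); B=lambda u,v:(240+(u-420)/6.333,170+v/6.333)
P=lambda q,z:unproj("top0",*q,z)
m1,m2=P(A(178,170),.056),P(A(236,303),.056); print("marks",m1,m2,np.linalg.norm(m1-m2))
x=(m1-m2); print("vise yaw deg",np.degrees(np.arctan2(x[1],x[0])))
c=[P(A(*q),.056) for q in((93,168),(240,115))]; print("far edge",c, np.linalg.norm(c[0]-c[1]))
e=np.mean(c,0); u=c[0]-c[1]; print("yaw from edge",np.degrees(np.arctan2(u[1],u[0]))-90, "centre est",e-0.048*x/np.linalg.norm(x),(m1+m2)/2)
l=P(A(93,168),.056)-P(A(178,350),.056); print("long edge yaw",np.degrees(np.arctan2(l[1],l[0])))
b=[P(A(*q),.092) for q in((178,234),(258,212))]; u=b[0]-b[1]; print("bar",np.mean(b,0),np.linalg.norm(u),np.degrees(np.arctan2(u[1],u[0])))
print("post",P(A(290,345),.122))
g=[P(B(*q),.066) for q in((513,118),(658,102),(681,304),(532,325))]
print("gasket",np.mean(g,0),[np.linalg.norm(g[i]-g[i-1]).round(4) for i in range(4)],[np.degrees(np.arctan2(*(g[i]-g[i-1])[1::-1])).round(1) for i in range(4)])
f=[P(B(*q),.060) for q in((472,88),(710,62),(722,345),(503,368))]
print("face",np.mean(f,0),[np.linalg.norm(f[i]-f[i-1]).round(4) for i in range(4)],[np.degrees(np.arctan2(*(f[i]-f[i-1])[1::-1])).round(1) for i in range(4)])
s=[P(A(*q),.092) for q in((178,234),(258,212))]
# side image predictions
for n,p in(("post",P(A(290,345),.122)),("bar",np.mean(b,0)),("fr",np.mean(g,0))): print(n,proj("side0",p))
for n,(u,v,z) in {"tin":(197,184,.078),"jar":(174,220,.083),"purple":(340,182,.04),"orange":(341,245,.04)}.items(): print(n,unproj("top0",u,v,z))
E
```

```text
marks [ 0.60930279 -0.07154541  0.056     ] [ 0.54671218 -0.09490187  0.056     ] 0.06680649964701095
vise yaw deg 20.46368368480166
far edge [array([ 0.61132637, -0.03268145,  0.056     ]), array([ 0.63430623, -0.10126227,  0.056     ])] 0.07232844204575752
yaw from edge 18.524820458882246 centre est [ 0.57784539 -0.08375331  0.056     ] [ 0.57800749 -0.08322364  0.056     ]
long edge yaw 22.11672209104783
bar [ 0.57625848 -0.08205678  0.092     ] 0.0371398407594735 103.97520360499286
post [ 0.51522588 -0.10492212  0.122     ]
gasket [0.56123591 0.29022976 0.066     ] [np.float64(0.0906), np.float64(0.0626), np.float64(0.0887), np.float64(0.064)] [np.float64(4.5), np.float64(-85.2), np.float64(-174.6), np.float64(96.5)]
face [0.56101838 0.28840809 0.06      ] [np.float64(0.1233), np.float64(0.1034), np.float64(0.124), np.float64(0.0939)] [np.float64(5.7), np.float64(-85.2), np.float64(-178.7), np.float64(94.5)]
post (np.float64(395.46080001823833), np.float64(283.12829817012397))
bar (np.float64(409.4933697379707), np.float64(280.15852715586374))
fr (np.float64(323.37340256303037), np.float64(223.95270160866988))
tin [0.61756744 0.47920404 0.078     ]
jar [0.51996631 0.53860512 0.083     ]
purple [0.62150201 0.09145849 0.04      ]
orange [0.44528383 0.09453675 0.04      ]
```

```bash
cat >> h.py <<'E'
from scipy.spatial.transform import Rotation as Ro
def yaw():
    m=Ro.from_quat(r.read_state()["eef_rot"]).as_matrix(); return np.degrees(np.arctan2(m[1,1],m[0,1]))
def to(p,yw=None):
    s=r.read_state(); m=Ro.from_quat(s["eef_rot"]).as_matrix(); y=yaw()
    d=np.array(p)-s["ee_pos"]; print("t%.2f yaw %.2f tool-shift cm"%(s["time"],y),np.round(m.T@d*100,2),
      "turn", None if yw is None else round(float(np.radians((y-yw+90)%180-90)),3),"pos",s["ee_pos"].round(4),"F",s["ft_force"].round(1),"w",round(s["width"],4),"q",s["joint_positions"].round(2))
E
python3 -m jog '[[0,0,0,0.14,0.4],[0,0,0,0.14,0.4],[0,0,0,0.14,0.4],[0,0,0,0.14,0.4],[0,0,0,0.14,0.4],[0,0,0,0.14,0.4],[0,0,0,0.14,0.4],[-4.4,2,0,0,0.4],[-4.4,2,0,0,0.4],[-4.4,2,0,0,0.4]]' 20
python3 -c "
from h import *; to((.515,-.105,.2),20.5)"
```

```text
time: 1.1
ee_pos: [0.2386, 0.5, 0.2379]
eef_rot: [0.583, 0.812, -0.006, 0.001]
ft_force: [0.4, 0.1, -0.4]
width: 0.0523
t1.10 yaw 18.61 tool-shift cm [-66.13   6.92   4.26] turn -0.033 pos [0.2386 0.5    0.2379] F [ 0.4  0.1 -0.4] w 0.0523 q [-1.32  0.18  0.13  1.66 -0.03  1.31 -0.86]
```

```bash

python3 -m jog '[[-4.7,1.4,0,-0.03,0.4],[-4.7,1.4,0,0,0.4],[-4.7,1.4,0,0,0.4],[-4.7,1.2,0,0,0.4],[-4.7,1.2,0,0,0.4],[-4.7,0.8,0,0,0.4],[-4.7,0.2,0,0,0.4],[-4.7,0.2,0,0,0.4],[-4.7,0,0,0,0.4],[-4.7,0,0,0,0.4]]' 20
python3 -c "
from h import *; to((.515,-.105,.2),20.5)"
```

```text
time: 2.1
ee_pos: [0.4791, 0.0689, 0.2391]
eef_rot: [0.571, 0.821, -0.006, 0.0]
ft_force: [1.1, -0.1, -0.9]
width: 0.0527
t2.10 yaw 20.39 tool-shift cm [-17.52  -2.65   4.07] turn -0.002 pos [0.4791 0.0689 0.2391] F [ 1.1 -0.1 -0.9] w 0.0527 q [-0.81  0.01  0.57  1.85  0.    1.29  0.12]
```

```bash

python3 -m jog '[[-4,-0.5,0,0,0.4],[-4,-0.6,0,0,0.4],[-4,-0.6,0,0,0.4],[-3.5,-0.6,0.5,0,0.4],[-1.5,-0.3,1,0,0.4],[0,0,1,0,0.4],[0,0,1,0,0.4],[0,0,1,0,0.4],[0,0,0.5,0,0.4],[0,0,0,0,0.4]]' 20
python3 -c "
from h import *; to((.515,-.105,.105),20.5)
for n in ('top','side'): snap(n,n+'1.png')
a=cv2.imread('pics/top1.png')[140:260,350:460]; b=cv2.imread('pics/side1.png')[200:360,330:470]
cv2.imwrite('pics/c2.png',np.hstack([cv2.resize(a,(412,450)),cv2.resize(b,(388,450))]))"
```

```text
time: 3.1
ee_pos: [0.5127, -0.1108, 0.1866]
eef_rot: [0.573, 0.819, -0.007, -0.0]
ft_force: [0.2, 0.2, -0.9]
width: 0.052
t3.10 yaw 20.06 tool-shift cm [0.53 0.51 8.15] turn -0.008 pos [ 0.5127 -0.1108  0.1866] F [ 0.2  0.2 -0.9] w 0.052 q [-0.56  0.18  0.76  1.83 -0.12  1.19  0.59]
```

View pics/c2.png

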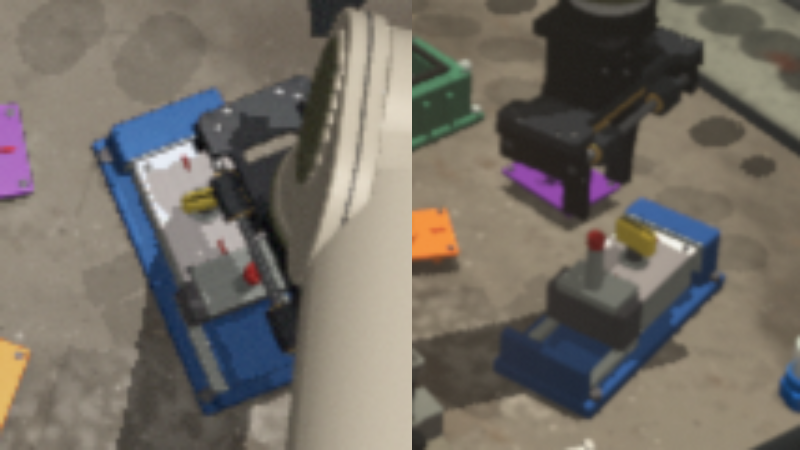

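```bash

python3 -m jog '[[0.5,0.5,0.8,-0.008,0.4],[0,0,1.3,0,0.4],[0,0,1.3,0,0.4],[0,0,1.3,0,0.4],[0,0,1.3,0,0.4],[0,0,1.3,0,0.4],[0,0,0.9,0,0.4],[0,0,0,0,0.4],[0,0,0,0,0.7],[0,0,0,0,0.9]]' 20
python3 -c "
from h import *; to((.515,-.105,.105),20.5)"
```

```text
time: 4.2
ee_pos: [0.5157, -0.1048, 0.0978]
eef_rot: [0.569, 0.822, -0.007, 0.0]
ft_force: [0.2, -0.6, -0.0]
width: 0.0431
t4.20 yaw 20.57 tool-shift cm [-0.   -0.09 -0.72] turn 0.001 pos [ 0.5157 -0.1048  0.0978] F [ 0.2 -0.6 -0. ] w 0.0431 q [-0.52  0.31  0.72  1.92 -0.22  1.01  0.66]
```

```bash

python3 -m jog '[[0,0,-0.5,0,0.9],[0,0,0,0,0.95],[0,0,0,0,0.95],[0,0,0,0,0.95],[0,-0.7,0,0,0.95],[0,-0.7,0,0,0.95],[0,-0.7,0,0,0.95],[0,-0.7,0,0,0.95],[0,-0.7,0,0,0.95],[0,-0.5,0,0,0.95]]' 20
python3 -c "
from h import *; to((.515,-.105,.105),20.5)"
```

```text
time: 5.2
ee_pos: [0.4814, -0.1175, 0.1049]
eef_rot: [0.568, 0.823, -0.004, 0.005]
ft_force: [4.9, 0.4, -5.5]
width: 0.014
t5.20 yaw 20.77 tool-shift cm [-0.02  3.59 -0.01] turn 0.005 pos [ 0.4814 -0.1175  0.1049] F [ 4.9  0.4 -5.5] w 0.014 q [-0.54  0.21  0.75  2.   -0.16  0.99  0.65]
```

```bash

python3 -m jog '[[0,0,0,0,0.4],[0,0,0,0,0.4],[0,0,0,0,0.4],[0,0,-2,0,0.4],[0,0,-2.2,0,0.4],[0,0,-2,0,0.4],[0,2.5,0,0,0.4],[0,2.6,0,0.05,0.4],[0,2.6,0,0.05,0.4],[0,2.4,0,0.02,0.4]]' 20
python3 -c "
from h import *; to((.577,-.083,.086),14.5)
for n in ('top','side'): snap(n,n+'2.png')
a=cv2.imread('pics/top2.png')[140:260,350:460]; b=cv2.imread('pics/side2.png')[220:340,350:455]
cv2.imwrite('pics/c3.png',np.hstack([cv2.resize(a,(412,450)),cv2.resize(b,(388,450))]))"
```

```text
time: 6.2
ee_pos: [0.5771, -0.0854, 0.17]
eef_rot: [0.619, 0.785, -0.003, 0.003]
ft_force: [-0.4, -0.2, 0.7]
width: 0.0518
t6.20 yaw 13.46 tool-shift cm [0.31 0.06 8.4 ] turn -0.018 pos [ 0.5771 -0.0854  0.17  ] F [-0.4 -0.2  0.7] w 0.0518 q [-0.54  0.35  0.75  1.71 -0.25  1.18  0.5 ]
```

View pics/c3.png

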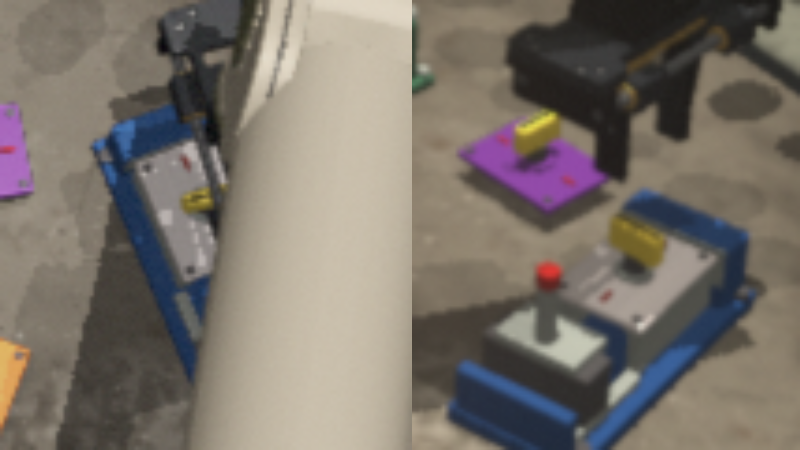

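```bash

python3 -c "
from h import *; print(proj('side2',(.577,-.083,.081)),'obs 411.2,283.5')"
python3 -m jog '[[0.3,0,0.8,-0.01,0.4],[0,0,1.4,0,0.4],[0,0,1.4,0,0.4],[0,0,1.4,0,0.4],[0,0,1.4,0,0.4],[0,0,1,0,0.4],[0,0,0.4,0,0.5],[0,0,0,0,0.8],[0,0,0,0,0.95],[0,0,0,0,0.95]]' 30
python3 -c "
from h import *; to((.577,-.083,.086),14.0)"
```

```text
(np.float64(409.7076757220975), np.float64(283.9375239600238)) obs 411.2,283.5
time: 7.3
ee_pos: [0.5739, -0.084, 0.0833]
eef_rot: [0.614, 0.789, -0.005, 0.002]
ft_force: [0.5, 1.0, 0.0]
width: 0.0282
t7.30 yaw 14.17 tool-shift cm [ 0.02  0.32 -0.28] turn 0.003 pos [ 0.5739 -0.084   0.0833] F [0.5 1.  0. ] w 0.0282 q [-0.5   0.45  0.7   1.79 -0.32  1.02  0.56]
```

```bash

python3 -m jog '[[0,0.3,-0.3,0,0.95],[0,0,0,0,0.97],[0,0,0,0,0.97],[0,0,0,0,0.97],[0,0,-0.6,0,0.97],[0,0,-1,0,0.97],[0,0,-1.5,0,0.97],[0,0,-2,0,0.97],[0,0,-2.5,0,0.97],[0,0,-2,0,0.97]]' 30
python3 -c "
from h import *; to((.561,.289,.16),-1.5)
snap('top','top3.png');snap('side','side3.png')
a=cv2.imread('pics/top3.png')[140:260,350:460]; b=cv2.imread('pics/side3.png')[180:340,350:490]
cv2.imwrite('pics/c4.png',np.hstack([cv2.resize(a,(412,450)),cv2.resize(b,(388,450))]))"
```

```text
time: 8.3
ee_pos: [0.5763, -0.0823, 0.1888]
eef_rot: [0.615, 0.789, -0.006, 0.001]
ft_force: [0.8, -0.1, -2.4]
width: 0.0143
t8.30 yaw 14.12 tool-shift cm [36.4   7.6   2.49] turn 0.273 pos [ 0.5763 -0.0823  0.1888] F [ 0.8 -0.1 -2.4] w 0.0143 q [-0.56  0.33  0.75  1.68 -0.23  1.22  0.5 ]
```

View pics/c4.png

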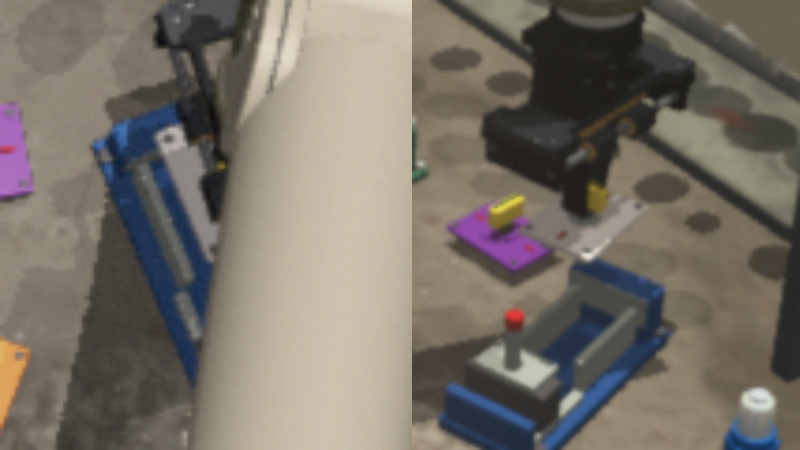

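```bash

python3 -m jog '[[1.5,0.3,0,0,0.97],[3,0.6,0,0,0.97],[4,0.8,0,0,0.97],[4.5,0.9,0,0,0.97],[4.5,0.9,0,0,0.97],[4.5,0.9,0,0,0.97],[4,0.8,0,0,0.97],[3,0.6,0,0,0.97],[2,0.4,0,0,0.97],[1,0.2,0,0,0.97]]' 30
python3 -c "
from h import *; to((.561,.289,.16),-1.5)"
```

```text
time: 9.4
ee_pos: [0.5594, 0.2521, 0.1856]
eef_rot: [0.618, 0.787, -0.005, 0.003]
ft_force: [-0.5, 0.4, -2.7]
width: 0.014
t9.40 yaw 13.72 tool-shift cm [3.58 1.05 2.52] turn 0.266 pos [0.5594 0.2521 0.1856] F [-0.5  0.4 -2.7] w 0.014 q [-0.98  0.39  0.61  1.59 -0.22  1.24 -0.09]
```

```bash

python3 -m jog '[[1,0.3,0,0,0.97],[1.2,0.35,0,0,0.97],[1,0.3,0,0.03,0.97],[0.3,0.1,0,0.05,0.97],[0,0,0,0.06,0.97],[0,0,0,0.06,0.97],[0,0,0,0.04,0.97],[0,0,0,0.02,0.97],[0,0,0,0,0.97],[0,0,0,0,0.97]]' 30
python3 -c "
from h import *; to((.561,.289,.125),-1.5)
snap('top','top4.png');snap('side','side4.png')
a=cv2.imread('pics/top4.png')[160:250,225:315]; b=cv2.imread('pics/side4.png')[155:260,270:375]
cv2.imwrite('pics/c5.png',np.hstack([cv2.resize(a,(400,400),interpolation=cv2.INTER_CUBIC),cv2.resize(b,(400,400),interpolation=cv2.INTER_CUBIC)]))"
```

```text
time: 10.4
ee_pos: [0.5639, 0.2862, 0.1848]
eef_rot: [0.721, 0.693, -0.006, 0.004]
ft_force: [-0.2, 0.7, -1.9]
width: 0.0141
t10.40 yaw -2.20 tool-shift cm [ 0.35 -0.29  5.97] turn -0.012 pos [0.5639 0.2862 0.1848] F [-0.2  0.7 -1.9] w 0.0141 q [-1.04  0.45  0.65  1.54 -0.26  1.26 -0.39]
```

View pics/c5.png

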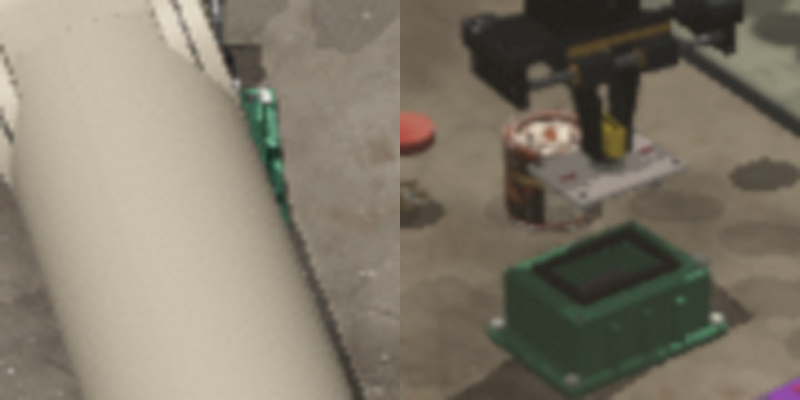

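```bash
python3 - <<'E'
from h import *
B=lambda u,v:(270+(u-400)/3.81,155+v/3.81)
for n,q,z in(("gasket",((533,266),(580,304),(680,268),(632,228)),.066),("cover",((529,165),(583,207),(688,165)),.155)):
    g=[unproj("side4",*B(*p),z) for p in q]; print(n,np.round(g,4).tolist(),(np.mean(g,0) if len(g)==4 else (g[0]+g[2])/2))
    for i in range(1,len(g)): d=g[i]-g[i-1]; print(np.linalg.norm(d).round(4),np.degrees(np.arctan2(d[1],d[0])).round(1))
a=cv2.imread('pics/side4.png')[180:245,290:365]; cv2.imwrite('pics/c6.png',cv2.resize(a,(750,650)[:2],interpolation=cv2.INTER_CUBIC)[:600])
E
```

```text
gasket [[0.5146, 0.3149, 0.066], [0.5166, 0.2499, 0.066], [0.6052, 0.2525, 0.066], [0.6066, 0.3222, 0.066]] [0.56073301 0.28487759 0.066     ]
0.065 -88.2
0.0886 1.7
0.0696 88.9
cover [[0.5118, 0.3101, 0.155], [0.513, 0.2361, 0.155], [0.6082, 0.2469, 0.155]] [0.56004214 0.27849232 0.155     ]
0.074 -89.1
0.0958 6.5
```

View pics/c6.png

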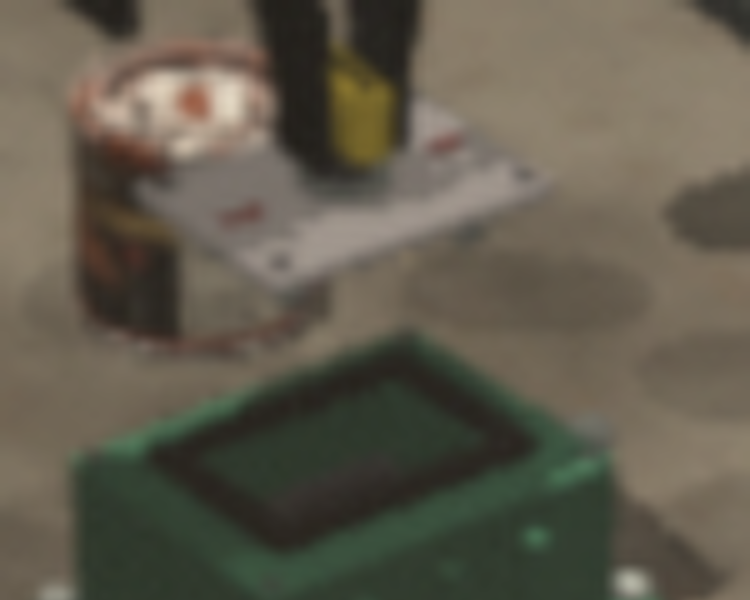

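```bash
python3 - <<'E'
from h import *
B=lambda u,v:(290+u/10-.45,180+v/10-.45)
def rep(n,q,z):
    g=[unproj("side4",*B(*p),z) for p in q]; print(n,np.round(g,4).tolist(),np.mean(g,0).round(4))
    for i in range(1,len(g)): d=g[i]-g[i-1]; print(np.linalg.norm(d).round(4),np.degrees(np.arctan2(d[1],d[0])).round(1))
rep("gasket",((150,455),(285,550),(537,440),(400,350)),.066)
rep("marks",((240,213),(444,145)),.155)
rep("cover LFR",((135,182),(290,287),(550,179)),.155)
for yw in(2,4.8):
  for n,c,z,hx,hy in(("gask",(.561,.288),.066,.0455,.032),("cov",r.read_state()["ee_pos"][:2],.155,.048,.035)):
    a=np.radians(yw); R=np.array([[np.cos(a),-np.sin(a)],[np.sin(a),np.cos(a)]])
    print(n,yw,[tuple(np.round((np.array(proj("side4",(*(np.array(c)+R@np.array(s)*[1,1]),z)))-[289.55,179.55])*10)) for s in((-hx,hy),(-hx,-hy),(hx,-hy),(hx,hy))])
E
```

```text
gasket [[0.5131, 0.3143, 0.066], [0.5191, 0.2498, 0.066], [0.61, 0.2612, 0.066], [0.6042, 0.3258, 0.066]] [0.5616 0.2878 0.066 ]
0.0649 -84.7
0.0915 7.2
0.0648 95.1
marks [[0.5269, 0.2829, 0.155], [0.5946, 0.2853, 0.155]] [0.5607 0.2841 0.155 ]
0.0677 2.0
cover LFR [[0.5116, 0.3141, 0.155], [0.5172, 0.2403, 0.155], [0.6085, 0.2526, 0.155]] [0.5458 0.269  0.155 ]
0.074 -85.6
0.0921 7.6
gask 2 [(np.float64(147.0), np.float64(448.0)), (np.float64(269.0), np.float64(545.0)), (np.float64(537.0), np.float64(448.0)), (np.float64(411.0), np.float64(355.0))]
cov 2 [(np.float64(135.0), np.float64(171.0)), (np.float64(272.0), np.float64(273.0)), (np.float64(563.0), np.float64(174.0)), (np.float64(421.0), np.float64(78.0))]
gask 4.8 [(np.float64(147.0), np.float64(452.0)), (np.float64(278.0), np.float64(547.0)), (np.float64(537.0), np.float64(443.0)), (np.float64(402.0), np.float64(353.0))]
cov 4.8 [(np.float64(134.0), np.float64(176.0)), (np.float64(282.0), np.float64(274.0)), (np.float64(563.0), np.float64(169.0)), (np.float64(411.0), np.float64(76.0))]
```

```bash

python3 -m jog '[[0.1,-0.1,0.5,0,0.97],[0.05,-0.1,0.9,0,0.97],[0,0,1,0,0.97],[0,0,1,0,0.97],[0,0,0.9,0,0.97],[0,0,0.6,0,0.97],[0,0,0.3,0,0.97],[0,0,0,0,0.97],[0,0,0,0,0.97],[0,0,0,0,0.97]]' 30
python3 -c "
from h import *; to((.561,.2885,.125),-1.5)
snap('top','top5.png');snap('side','side5.png')
a=cv2.imread('pics/side5.png')[185:240,290:365]; cv2.imwrite('pics/c7.png',cv2.resize(a,(750,550),interpolation=cv2.INTER_CUBIC))"
```

```text
time: 11.5
ee_pos: [0.561, 0.287, 0.127]
eef_rot: [0.72, 0.694, -0.007, 0.004]
ft_force: [0.8, 1.0, -1.7]
width: 0.0138
t11.50 yaw -2.13 tool-shift cm [ 0.15 -0.01  0.2 ] turn -0.011 pos [0.561 0.287 0.127] F [ 0.8  1.  -1.7] w 0.0138 q [-1.02  0.49  0.63  1.6  -0.3   1.15 -0.37]
```

View pics/c7.png

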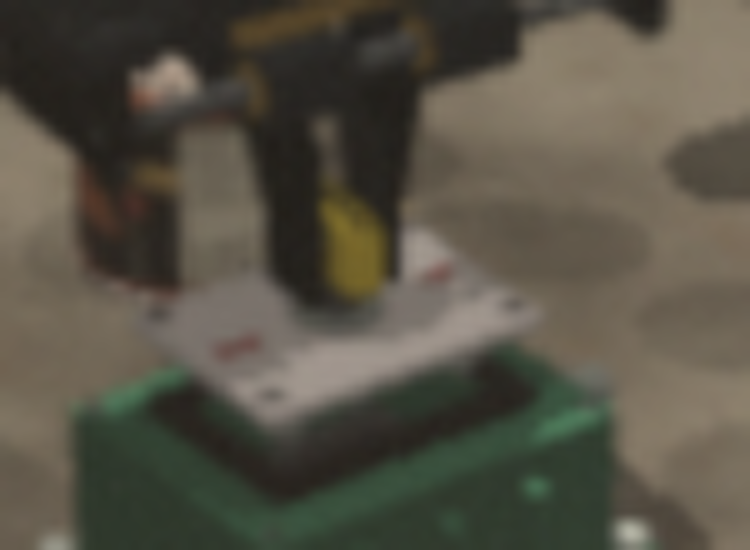

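```bash
python3 - <<'E'
from h import *
B=lambda u,v:(290+u/10-.45,185+v/10-.45)
for z in(.097,.095):
    g=[unproj("side5",*B(*p),z) for p in((237,347),(436,272),(135,310),(272,425),(545,318))]; m=g[:2]
    f=lambda a,b:np.degrees(np.arctan2(*(b-a)[1::-1]))
    print(z,"marks c",(m[0]+m[1])/2,f(*m),np.linalg.norm(m[0]-m[1]),"edges",f(g[3],g[4]),f(g[3],g[2])-90,"diag c",(g[2]+g[4])/2)
print("marks tgt px",[((np.array(proj("side5",(.5614+s*.0334*np.cos(.087),.2885+s*.0334*np.sin(.087),z)))-[289.55,184.55])*10).round() for z in(.097,.095) for s in(-1,1)])
E
```

```text
0.097 marks c [0.55883923 0.28576223 0.097     ] 4.170228796088791 0.06903828360968903 edges 4.636328318408403 0.3241095152499156 diag c [0.55791361 0.28314262 0.097     ]
0.095 marks c [0.56059588 0.28869639 0.095     ] 4.170228796088829 0.06919678621633334 edges 4.636328318408328 0.32410951524984455 diag c [0.55966813 0.28607076 0.095     ]
marks tgt px [array([244., 340.]), array([434., 266.]), array([244., 346.]), array([434., 272.])]
```

```bash

python3 -m jog '[[0.1,0.1,0,-0.012,0.97],[0,0,0,0,0.97],[0,0,0.3,0,0.97],[0,0,0.3,0,0.97],[0,0,0.3,0,0.97],[0,0,0.3,0,0.97],[0,0,0.2,0,0.97],[0,0,0,0,0.97],[0,0,0,0,0.97],[0,0,0,0,0.97]]' 30
python3 -c "
from h import *; to((.5618,.288,.103),-1.5)"
```

```text
time: 12.6
ee_pos: [0.5627, 0.2888, 0.1125]
eef_rot: [0.715, 0.699, -0.005, 0.004]
ft_force: [0.1, 0.2, -2.3]
width: 0.0141
t12.60 yaw -1.35 tool-shift cm [-0.07 -0.09  0.95] turn 0.003 pos [0.5627 0.2888 0.1125] F [ 0.1  0.2 -2.3] w 0.0141 q [-1.02  0.51  0.62  1.61 -0.31  1.13 -0.35]
```

```bash

python3 -m jog '[[0,-0.05,0.2,0,0.97],[0,0,0.2,0,0.97],[0,0,0.2,0,0.97],[0,0,0.15,0,0.97],[0,0,0.1,0,0.97],[0,0,0.0,0,0.97],[0,0,0,0,0.97],[0,0,0,0,0.97],[0,0,0,0,0.97],[0,0,0,0,0.97]]' 30
python3 -c "
from h import *; to((.5618,.288,.102),-1.5)"
```

```text
time: 13.6
ee_pos: [0.5633, 0.2903, 0.1051]
eef_rot: [0.715, 0.699, -0.003, 0.004]
ft_force: [-0.0, 1.0, -1.6]
width: 0.0138
t13.60 yaw -1.29 tool-shift cm [-0.23 -0.14  0.31] turn 0.004 pos [0.5633 0.2903 0.1051] F [-0.   1.  -1.6] w 0.0138 q [-1.01  0.52  0.61  1.62 -0.31  1.11 -0.34]
```

```bash

python3 -m jog '[[-0.1,-0.08,0.1,0,0.97],[-0.05,0,0.1,0,0.97],[0,0,0.1,0,0.97],[0,0,0.1,0,0.97],[0,0,0.05,0,0.97],[0,0,0.0,0,0.97],[0,0,0,0,0.97],[0,0,0,0,0.97],[0,0,0,0,0.97],[0,0,0,0,0.97]]' 30
python3 -c "
from h import *; to((.5618,.288,.102),-1.5)"
```

```text
time: 14.6
ee_pos: [0.5635, 0.2904, 0.1025]
eef_rot: [0.715, 0.699, -0.001, 0.004]
ft_force: [0.5, 2.2, 3.3]
width: 0.0146
t14.60 yaw -1.25 tool-shift cm [-0.24 -0.17  0.05] turn 0.004 pos [0.5635 0.2904 0.1025] F [0.5 2.2 3.3] w 0.0146 q [-1.01  0.52  0.61  1.62 -0.32  1.1  -0.34]
```

```bash

python3 -m jog '[[-0.05,0,0,0.05,0.97],[0,0,0,0.1,0.97],[0,0,0,0.12,0.97],[0,0,0,0.12,0.97],[0,0,0,0.12,0.97],[0,0,0,0.12,0.97],[0,0,0,0.12,0.97],[0,0,0,0.1,0.97],[0,0,0,0.05,0.97],[0,0,0,0,0.97]]' 30
python3 -c "
from h import *; to((.5625,.289,.1025),-85.2);print(r.read_state()['torque'].round(2))"
```

```text
time: 15.6
ee_pos: [0.5648, 0.2896, 0.1025]
eef_rot: [0.954, 0.301, 0.002, 0.004]
ft_force: [0.2, 2.4, 4.1]
width: 0.0143
t15.60 yaw -54.99 tool-shift cm [-0.22 -0.08 -0.01] turn 0.527 pos [0.5648 0.2896 0.1025] F [0.2 2.4 4.1] w 0.0143 q [-1.15  0.58  0.81  1.63 -0.45  1.12 -1.18]
[ 0.49 -0.04  0.03]
```

```bash

python3 -m jog '[[-0.1,-0.05,0,0.08,0.97],[-0.05,0,0,0.1,0.97],[0,0,0,0.1,0.97],[0,0,0,0.1,0.97],[0,0,0,0.08,0.97],[0,0,0,0.06,0.97],[0,0,0,0.04,0.97],[0,0,0,0.03,0.97],[0,0,0,0,0.97],[0,0,0,0,0.97]]' 30
python3 -c "
from h import *; to((.5625,.289,.1025),-85.2);print(r.read_state()['torque'].round(2))
snap('side','side6.png');snap('top','top6.png')
a=cv2.imread('pics/side6.png')[185:240,290:365]; b=cv2.imread('pics/top6.png')[160:260,225:315]
cv2.imwrite('pics/c8.png',np.hstack([cv2.resize(a,(546,400),interpolation=cv2.INTER_CUBIC),cv2.resize(b,(250,400))]))"
```

```text
time: 16.6
ee_pos: [0.5648, 0.289, 0.1024]
eef_rot: [1.0, 0.007, 0.005, 0.003]
ft_force: [-0.1, 1.8, 4.4]
width: 0.0143
t16.60 yaw -89.20 tool-shift cm [-0.23 -0.   -0.01] turn -0.07 pos [0.5648 0.289  0.1024] F [-0.1  1.8  4.4] w 0.0143 q [-1.23  0.64  0.94  1.64 -0.54  1.15 -1.71]
[0.51 0.07 0.16]
```

View pics/c8.png

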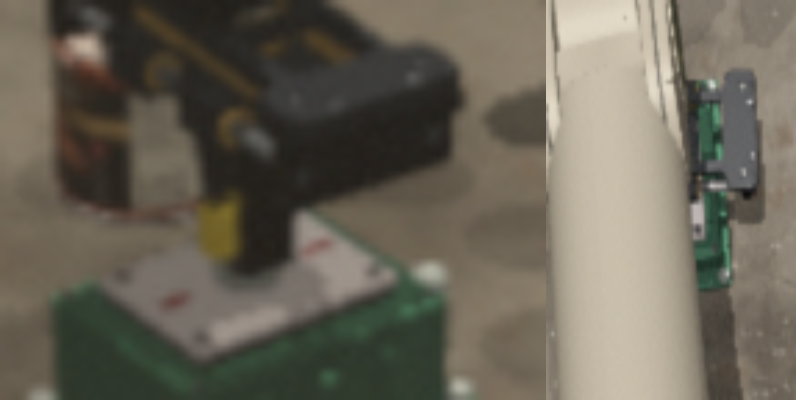

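```bash

python3 -m jog '[[0,0,0,0,0.97],[0,0,0.15,0,0.97],[0,0,0.15,0,0.97],[0,0,0.15,0,0.97],[0,0,0.15,0,0.97],[0,0,0.15,0,0.97],[0,0,0.15,0,0.97],[0,0,0.15,0,0.97],[0,0,0.15,0,0.97],[0,0,0.15,0,0.97]]' 45
python3 -c "
from h import *; to((.5625,.289,.096),-85.2);print(r.read_state()['torque'].round(2))"
```

```text
time: 17.7
ee_pos: [0.5651, 0.289, 0.0973]
eef_rot: [1.0, 0.009, 0.004, -0.0]
ft_force: [-6.8, -0.2, 20.2]
width: 0.0132
t17.70 yaw -89.00 tool-shift cm [-0.26 -0.01  0.13] turn -0.066 pos [0.5651 0.289  0.0973] F [-6.8 -0.2 20.2] w 0.0132 q [-1.22  0.64  0.93  1.64 -0.55  1.14 -1.7 ]
[-0.06  1.83  0.15]
```

```bash

python3 -m jog '[[-0.1,0,0.1,-0.02,0.97],[-0.1,0,0.1,-0.02,0.97],[-0.05,0,0.15,0,0.97],[0,0,0.15,0,0.97],[0,0,0.15,0,0.97],[0,0,0.15,0,0.97],[0,0,0.15,0,0.97],[0,0,0.15,0,0.97],[0,0,0.15,0,0.97],[0,0,0.15,0,0.97]]' 45
python3 -c "
from h import *; to((.5625,.289,.096),-85.2);print(r.read_state()['torque'].round(2))
snap('side','side7.png')
for z in(.0,):
  a=cv2.imread('pics/side7.png')[185:240,290:365]; cv2.imwrite('pics/c9.png',cv2.resize(a,(750,550),interpolation=cv2.INTER_CUBIC))"
```

```text
time: 18.7
ee_pos: [0.5651, 0.2888, 0.0973]
eef_rot: [1.0, 0.03, 0.004, -0.006]
ft_force: [-7.0, 0.5, 19.6]
width: 0.0138
t18.70 yaw -86.60 tool-shift cm [-0.26 -0.04  0.12] turn -0.024 pos [0.5651 0.2888 0.0973] F [-7.   0.5 19.6] w 0.0138 q [-1.21  0.63  0.92  1.65 -0.55  1.13 -1.65]
[-0.07  1.86  0.  ]
```

View pics/c9.png

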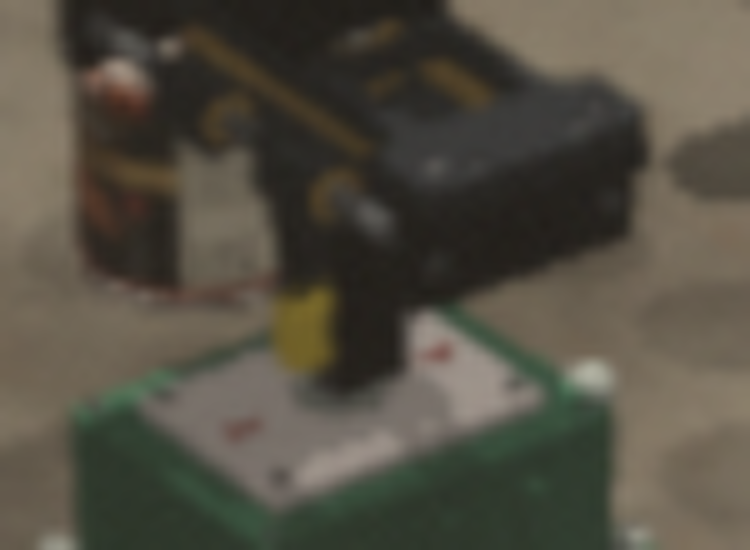

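```bash
python3 - <<'E'
from h import *
def cents(f):
    im=cv2.imread(f"pics/{f}.png").astype(float); out=[]
    for (u0,v0,u1,v1) in((309,222,320,232),(328,213,339,225)):
        p=im[v0:v1,u0:u1]; w=np.clip(p[:,:,2]-p[:,:,1:2].max(2)-25,0,None); w[p[:,:,1]>p[:,:,2]-25]=0
        yy,xx=np.mgrid[v0:v1,u0:u1]; out.append(((w*xx).sum()/w.sum(),(w*yy).sum()/w.sum()))
    return np.array(out)
a,b=cents("side6"),cents("side7"); print(a,b,b-a)
print("px per 6mm", np.subtract(proj("side7",(.5625,.2885,.066)),proj("side7",(.5625,.2885,.072))))
for z in(.066,.068): 
    g=[unproj("side7",*q,z) for q in b]; d=g[1]-g[0]; print(z,(g[0]+g[1])/2,np.degrees(np.arctan2(d[1],d[0])))
E
```

```text
[[313.75       226.        ]
 [332.90909091 218.45454545]] [[         nan          nan]
 [333.46153846 220.        ]] [[       nan        nan]
 [0.55244755 1.54545455]]
px per 6mm [0.03332371 1.80412656]
0.066 [nan nan nan] nan
0.068 [nan nan nan] nan<stdin>:6: RuntimeWarning: invalid value encountered in scalar divide
```

```bash

python3 -m jog '[[0,0,0.18,0.02,0.97],[0,0,0.18,0,0.97],[0,0,0.2,0,0.97],[0,0,0.2,0,0.97],[0,0,0.2,0,0.97],[0,0,0.2,0,0.97],[0,0,0.2,0,0.97],[0,0,0.2,0,0.97],[0,0,0.2,0,0.97],[0,0,0.2,0,0.97]]' 45
python3 -c "
from h import *; to((.5625,.289,.096),-85.2);print(r.read_state()['torque'].round(2))
a,b=[cv2.imread(f'pics/{n}.png')[188:240,295:355] for n in('side6','side7')]
cv2.imwrite('pics/c10.png',np.hstack([cv2.resize(x,(395,342),interpolation=cv2.INTER_CUBIC) for x in(a,b)]))"
```

```text
time: 19.75
ee_pos: [0.5652, 0.2885, 0.0972]
eef_rot: [1.0, 0.02, 0.001, -0.013]
ft_force: [-9.0, -0.0, 24.3]
width: 0.0138
t19.75 yaw -87.70 tool-shift cm [-0.27 -0.06  0.12] turn -0.044 pos [0.5652 0.2885 0.0972] F [-9.  -0.  24.3] w 0.0138 q [-1.2   0.63  0.92  1.65 -0.57  1.13 -1.66]
[-0.26  2.35  0.06]
```

View pics/c10.png

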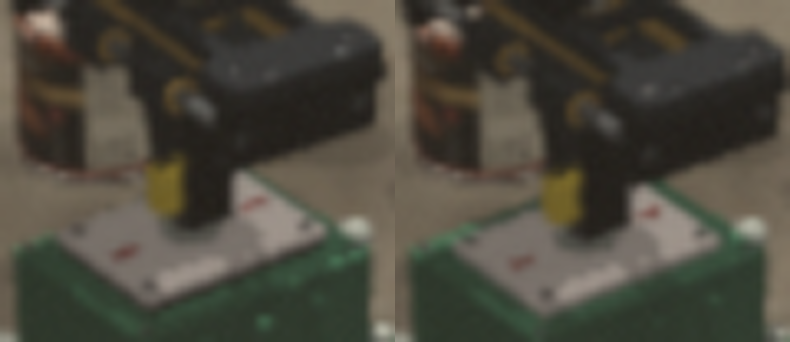

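```bash
python3 -c "
from h import *; snap('side','side8.png'); to((.5625,.289,.096),-85.2); r.close_job()"
```

```text
t19.80 yaw -87.70 tool-shift cm [-0.27 -0.06  0.12] turn -0.044 pos [0.5652 0.2885 0.0972] F [-8.9 -0.3 25.9] w 0.0137 q [-1.2   0.63  0.92  1.65 -0.57  1.13 -1.66]
the job is handed in; nothing more can be done
```

I handed the job in at 19.8 s with the arm still pressing the cover down on the frame. No verdict came back.

**What I did:** I dragged the vise jaw about 36 mm open by its post and lifted the aluminium cover out by the yellow bar. I lowered the cover onto the gasket with the pegs in the opening. Only there did I turn the fastener clockwise, by about 1.5 rad, to its stop. Then I pressed the cover home.

**Last checks:**
- **Pressed home:** The push was about 25 N, well above the 9 N needed. The height held at 97.2 mm even when I pressed harder, after dropping 5 to 6 mm from first contact. In the side picture the dark gasket gap seen before pressing is gone.
- **Fastener:** The bar lines up with the red marks to within about 3°. Turning torque rose to 0.16 N m, above the 0.05 N m friction, which suggests the stop was reached.

**What was less clean:**
- There was a sideways load of about 9 N, and the tool tilted about 1.5° while pressing. The gripper sat about 2.5 mm off my estimate of the frame centre along x.
- The gripper read 14 mm on the 12 mm bar, which I did not explain.
- The arm blocked the top camera over the frame, so the final fit was judged from the side camera and the forces only. My attempt to measure the drop by tracking the red marks worked for only one of the two.
- I did not check the other things on the bench one by one at the end. No contact with them showed in the forces or in the pictures I viewed.

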